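# Clip amplifier boards into the test rack and start the test

## Task

Load every loose amplifier board into the test rack, one to a bay, any bay: lift the bay's spring clip, slide the board gold edge first fully home into its connector, and lower the clip onto the board. When all are clipped in, press the keys green, yellow, red in that order, each fully and one at a time. Finish with every clip down and every board still seated, and leave the multimeter and the screwdriver where they are.

Things in the scene. Friction and masses are not known exactly. Their poses are not given: they have to be found in the camera images.
- rack: Aluminium test rack fixed on the bench: a flat deck 220 mm (x) by 310 mm (y), top 16 mm above the bench, with three equal bays side by side. Origin on the bench below the middle bay's seat; local x points from the open mouths of the bays (yellow stripe, towards the robot) to the black edge connectors at the far end; the deck spans local x -110 to +110 mm.
- panel: Grey key panel fixed on the bench, 90 x 300 x 20 mm, carrying three round spring push buttons in a row 90 mm apart. Origin: centre of its underside.
- multimeter: Bystander: yellow hand multimeter lying loose, 150 x 75 x 40 mm. Origin: centre of its underside.
- driver: Bystander: screwdriver lying loose, about 200 mm long.
- board_a: Loose amplifier module (two or three present, all alike): flat green board 100 (x) x 60 (y) x 6 mm, gold contacts on its +x edge; black heat sink 30 x 30 x 28 mm high standing on it, its centre 25 mm to -x of the board's middle. 0.14 kg. Origin: centre of the board's underside; the sink's top is 34 mm above it: grip the sink near its top from above, across y.
- board_b: Loose amplifier module (two or three present, all alike): flat green board 100 (x) x 60 (y) x 6 mm, gold contacts on its +x edge; black heat sink 30 x 30 x 28 mm high standing on it, its centre 25 mm to -x of the board's middle. 0.14 kg. Origin: centre of the board's underside; the sink's top is 34 mm above it: grip the sink near its top from above, across y.
- board_c: Loose amplifier module (two or three present, all alike): flat green board 100 (x) x 60 (y) x 6 mm, gold contacts on its +x edge; black heat sink 30 x 30 x 28 mm high standing on it, its centre 25 mm to -x of the board's middle. 0.14 kg. Origin: centre of the board's underside; the sink's top is 34 mm above it: grip the sink near its top from above, across y.
- bay1 (a point): Seat of bay 1 (right seen from the robot) on the deck, axes as the rack's: a fully seated board has its origin here, x along this x, gold edge on the stop at x +50 mm. Blue rails 7 mm high, 66 mm apart, from x -15 to +40 mm, mouths flared from -39. A black roof over x +36 to +66 leaves a slot 12 mm high, so the board is laid on the deck in front and slid in along +x.
- clip1 (a joint): Spring clip of bay 1, rad: 0 is down in an empty bay, about 0.08 pressing on a seated board, 1.1 fully up. Hinge axis along the rack's y, 66 mm beyond the seat (bay's x) and 26 mm above the deck; turning about +y lifts. Over-centre spring: below about 0.5 it snaps down (about 3 N at the foot), above it flips up and stays up by itself.
- clip1_tab (a point): Grip point of clip 1's red tab, 12 mm thick across y, 20 mm long, 30 mm high, its top 58 mm above the deck when down. The point is 12 mm below the tab's top; at joint 0 it is 50 mm from the hinge towards the mouth and 20 mm above it; it turns with the clip. A steel arm 12 mm wide runs from hinge to tab; a rubber foot points down below the tab.
- bay2 (a point): Seat of bay 2 (middle seen from the robot) on the deck, axes as the rack's: a fully seated board has its origin here, x along this x, gold edge on the stop at x +50 mm. Blue rails 7 mm high, 66 mm apart, from x -15 to +40 mm, mouths flared from -39. A black roof over x +36 to +66 leaves a slot 12 mm high, so the board is laid on the deck in front and slid in along +x.
- clip2 (a joint): Spring clip of bay 2, rad: 0 is down in an empty bay, about 0.08 pressing on a seated board, 1.1 fully up. Hinge axis along the rack's y, 66 mm beyond the seat (bay's x) and 26 mm above the deck; turning about +y lifts. Over-centre spring: below about 0.5 it snaps down (about 3 N at the foot), above it flips up and stays up by itself.
- clip2_tab (a point): Grip point of clip 2's red tab, 12 mm thick across y, 20 mm long, 30 mm high, its top 58 mm above the deck when down. The point is 12 mm below the tab's top; at joint 0 it is 50 mm from the hinge towards the mouth and 20 mm above it; it turns with the clip. A steel arm 12 mm wide runs from hinge to tab; a rubber foot points down below the tab.
- bay3 (a point): Seat of bay 3 (left seen from the robot) on the deck, axes as the rack's: a fully seated board has its origin here, x along this x, gold edge on the stop at x +50 mm. Blue rails 7 mm high, 66 mm apart, from x -15 to +40 mm, mouths flared from -39. A black roof over x +36 to +66 leaves a slot 12 mm high, so the board is laid on the deck in front and slid in along +x.
- clip3 (a joint): Spring clip of bay 3, rad: 0 is down in an empty bay, about 0.08 pressing on a seated board, 1.1 fully up. Hinge axis along the rack's y, 66 mm beyond the seat (bay's x) and 26 mm above the deck; turning about +y lifts. Over-centre spring: below about 0.5 it snaps down (about 3 N at the foot), above it flips up and stays up by itself.
- clip3_tab (a point): Grip point of clip 3's red tab, 12 mm thick across y, 20 mm long, 30 mm high, its top 58 mm above the deck when down. The point is 12 mm below the tab's top; at joint 0 it is 50 mm from the hinge towards the mouth and 20 mm above it; it turns with the clip. A steel arm 12 mm wide runs from hinge to tab; a rubber foot points down below the tab.
- key_green (a joint): Travel of the green push button, m: 0 is up, 0.006 is fully down (5 N); it springs back.
- key_green_top (a point): Centre of the top face of the green push button (round, 32 mm across); press straight down here. Which key stands where on the panel varies.
- key_yellow (a joint): Travel of the yellow push button, m: 0 is up, 0.006 is fully down (5 N); it springs back.
- key_yellow_top (a point): Centre of the top face of the yellow push button (round, 32 mm across); press straight down here. Which key stands where on the panel varies.
- key_red (a joint): Travel of the red push button, m: 0 is up, 0.006 is fully down (5 N); it springs back.
- key_red_top (a point): Centre of the top face of the red push button (round, 32 mm across); press straight down here. Which key stands where on the panel varies.
Things that resemble listed ones, but are neither listed nor needed, are in the scene too. Leave any blue look-alike of the board_b alone.

How it is judged:
On the way, in this order (a step that is already met when the one before it is completed fails the run):
1. every board is seated in a bay with the clip down on it (((x of board_a in the frame of bay1 between -0.006 and 0.005 m and y of board_a in the frame of bay1 between -0.006 and 0.006 m and z of board_a in the frame of bay1 below 0.004 m and angle between the x axis of board_a and the x axis of bay1, either way round below 0.1 rad and angle between board_a's own z axis and vertical below 0.07 rad and value of joint clip1 between 0.03 and 0.15 rad) or (x of board_a in the frame of bay2 between -0.006 and 0.005 m and y of board_a in the frame of bay2 between -0.006 and 0.006 m and z of board_a in the frame of bay2 below 0.004 m and angle between the x axis of board_a and the x axis of bay2, either way round below 0.1 rad and angle between board_a's own z axis and vertical below 0.07 rad and value of joint clip2 between 0.03 and 0.15 rad) or (x of board_a in the frame of bay3 between -0.006 and 0.005 m and y of board_a in the frame of bay3 between -0.006 and 0.006 m and z of board_a in the frame of bay3 below 0.004 m and angle between the x axis of board_a and the x axis of bay3, either way round below 0.1 rad and angle between board_a's own z axis and vertical below 0.07 rad and value of joint clip3 between 0.03 and 0.15 rad)) and ((x of board_b in the frame of bay1 between -0.006 and 0.005 m and y of board_b in the frame of bay1 between -0.006 and 0.006 m and z of board_b in the frame of bay1 below 0.004 m and angle between the x axis of board_b and the x axis of bay1, either way round below 0.1 rad and angle between board_b's own z axis and vertical below 0.07 rad and value of joint clip1 between 0.03 and 0.15 rad) or (x of board_b in the frame of bay2 between -0.006 and 0.005 m and y of board_b in the frame of bay2 between -0.006 and 0.006 m and z of board_b in the frame of bay2 below 0.004 m and angle between the x axis of board_b and the x axis of bay2, either way round below 0.1 rad and angle between board_b's own z axis and vertical below 0.07 rad and value of joint clip2 between 0.03 and 0.15 rad) or (x of board_b in the frame of bay3 between -0.006 and 0.005 m and y of board_b in the frame of bay3 between -0.006 and 0.006 m and z of board_b in the frame of bay3 below 0.004 m and angle between the x axis of board_b and the x axis of bay3, either way round below 0.1 rad and angle between board_b's own z axis and vertical below 0.07 rad and value of joint clip3 between 0.03 and 0.15 rad)) and ((x of board_c in the frame of bay1 between -0.006 and 0.005 m and y of board_c in the frame of bay1 between -0.006 and 0.006 m and z of board_c in the frame of bay1 below 0.004 m and angle between the x axis of board_c and the x axis of bay1, either way round below 0.1 rad and angle between board_c's own z axis and vertical below 0.07 rad and value of joint clip1 between 0.03 and 0.15 rad) or (x of board_c in the frame of bay2 between -0.006 and 0.005 m and y of board_c in the frame of bay2 between -0.006 and 0.006 m and z of board_c in the frame of bay2 below 0.004 m and angle between the x axis of board_c and the x axis of bay2, either way round below 0.1 rad and angle between board_c's own z axis and vertical below 0.07 rad and value of joint clip2 between 0.03 and 0.15 rad) or (x of board_c in the frame of bay3 between -0.006 and 0.005 m and y of board_c in the frame of bay3 between -0.006 and 0.006 m and z of board_c in the frame of bay3 below 0.004 m and angle between the x axis of board_c and the x axis of bay3, either way round below 0.1 rad and angle between board_c's own z axis and vertical below 0.07 rad and value of joint clip3 between 0.03 and 0.15 rad)) and value of joint each of key_green, key_yellow, key_red below 0.002 m), for 0.3 s.
2. the green key is pressed down, alone (value of joint key_green above 0.004 m and value of joint each of key_yellow, key_red below 0.002 m), for 0.05 s.
3. the yellow key is pressed down, alone (value of joint key_yellow above 0.004 m and value of joint each of key_green, key_red below 0.002 m), for 0.05 s.
4. the red key is pressed down, alone (value of joint key_red above 0.004 m and value of joint each of key_green, key_yellow below 0.002 m), for 0.05 s.
At the end, for the whole second after the job is handed in: Every board present lies at rest in a bay (one each): its origin within 5 to 6 mm of the seat along and across, flat, squared to within 0.1 rad, with that bay's clip resting on it (joint 0.03 to 0.15 rad); the clips of empty bays are down too (below 0.15 rad) and all keys are up (all of step 1 and value of joint each of clip1, clip2, clip3 below 0.15 rad and linear speed of each of board_a, board_b, board_c below 0.02 m/s); the robot touches nothing.
It fails at once if the multimeter is pushed more than 40 mm from its place (distance of multimeter from where it was at the start of the episode above 0.04 m).
It fails at once if the driver is pushed more than 40 mm from its place (distance of driver from where it was at the start of the episode above 0.04 m).
It fails at once if two keys are pressed at once (value of joint each of key_green, key_yellow above 0.003 m or value of joint each of key_green, key_red above 0.003 m or value of joint each of key_yellow, key_red above 0.003 m).
Of board_a, board_b, board_c only 2 to 3 are there at a start; the rules pass over those that are not, and their reading is None.
At some moment in a run one of board_a, board_b, board_c may be knocked a few centimetres aside while the robot is not near it.
Once in a run the grip may slacken for a moment while it holds something.
It also fails if it takes over 210 s, if anything falls off the work surface, if the arm or the gripper's body presses on something with over 40 N, if the wrist force passes 120 N, or if a joint passes its speed limit or range.

## Robot

A 6-joint arm with a two-finger parallel gripper is mounted at the origin on the work surface. World frame = base frame: x ahead of the robot, y to its left, z up, the work surface at z = 0. Lengths are in m, angles in rad, forces in N, time in s.
With the tool pointing down it reaches from about 0.225 to 0.875 m from the base axis. Payload 3.4 kg.
Tool frame: the origin (TCP) lies where the fingers leave the gripper's body, on its centre line; the fingertips stand 73 mm ahead of it and the grasp point (between the pads) lies 54 mm ahead of it; z points along the fingers, y is the direction in which the jaws open and shut (so a half turn about z gives the same grasp; the last joint's range is limited). The gripper opens to 85 mm and grips with 20 to 120 N. Pads are 22 mm wide; open, the fingers measure 114 mm over their backs; the gripper's body (76 mm by 85 mm) begins 54 mm behind the grasp point. The pads swing forward as they close: fully open they stand 13 mm farther back than shut.
Start: joints at [1.163, 0.276, 1.505, -0, 1.361, -0.121], TCP at [0.163, 0.552, 0.304] pointing down, gripper open.
Joint ranges: [-2.89, 2.89], [-0.75, 2.08], [0.22, 2.7], [-1.18, 4.32], [0.11, 2.71], [-2.7, 2.7]. Speed limits (rad/s): [2.57, 2.57, 3.14, 3.14, 3.14, 3.14].

## Interface

Orientations are given as a unit quaternion [w, x, y, z].
In Python, from cell import env gives the robot as it stands.
- The arm moves only by the tool send_rows, never from a script. Its argument "motion" is a list that holds one entry, the list of rows, each a list of 4 numbers: the shift along the world's x, y, z in m, then the turn about the world's z in degrees. In form: [[[tx, ty, tz, turn], ...]]. A call has exactly 5 rows; each row shifts and turns the commanded pose from where the row before left it; what a row does not reach is not made up. A row lasts 1/10 s, in which the tool goes at most 50 mm and 8.59 degrees, less where a joint would pass 70% of its speed; a pose out of reach is approached as far as the arm can. A call is refused whole if a number of a shift passes 0.05 or a number of a turn 8.59, either way. A call with a gripper value outside its range is refused whole. "gripper" is the finger opening in m, from 0 to 0.0854, set as the call begins (left out, the last holds). The fingers move at their own pace and stop on an object; "newtons" is the grip in N (left out, the last holds). Time passes only in rows, so rows that do not move let the fingers close, or fill a call up. It gives the time, the measured TCP pose, the force and the opening at its end, in the units of the state.
- env.get_state(): the state, without advancing time (a new reading comes with each control period).
- env.capture(name): name is "scene" or "top"; returns (picture, depth): 420x560x3 uint8, red, green, blue; 420x560 float32, m along the optical axis (not along the pixel's ray), 0 where there is no reading.
- env.camera_model(name): a dict with "fx", "fy", "cx", "cy" (pixels), "k1" (the pictures are not rectified: a ray, as slopes to the right and down, at radius r is drawn at 1 + k1 r^2 times it, then the intrinsics apply), "rvec" (rotation vector, rad) and "tvec" (3), from world to camera coordinates, as OpenCV has them. Camera axes: x right, y down, z forward; pixel columns grow to the right and rows downward; lengths in m; the calibration is good to about 2 mm. A picture is of the moment at which its call begins. camera_model takes no time and is no camera call.
- env.close_job(): hands the job in, once; it reports no verdict.
The state is a dict: "t": time; "joint_pos": joint angles; "dq": joint speeds; "tau": joint torques, N m; "tool_pos": TCP position; "orientation": TCP orientation; "contact_force": force on the tool from outside, world axes, zero at the start; "wrist_torque": the same for the moment, N m; "gripper_width": finger opening in m.
Only numpy, scipy, OpenCV 4.12 (cv2) and the standard library are available. Lean on these libraries where they do the work, as an engineer would, in place of code of your own. Each camera call takes 0.05 s, during which the arm holds its last target. There are 200 camera calls.

## Working session

There is one attempt and no reset: what is moved stays moved. The work goes in short steps, Python scripts to look and compute and a tool call to move; the robot and the scene stay as the last step left them, time stands still between calls to the robot, and variables do not carry over. Pictures are saved under pics/ and viewed, about 12 in all and at most 16, crops included, and the job is handed in when it is done.

Besides the shell and the picture viewer there is one more tool, called as name(argument=value, ...), one argument or row to a line, values as JSON. send_rows: Moves the arm, as the interface text tells. Its arguments: {"type":"object","properties":{"motion":{"type":"array","items":{"type":"array","items":{"type":"array","items":{"type":"number"}}}},"gripper":{"type":"number"},"newtons":{"type":"number"}},"required":["motion"]}

```bash
mkdir -p pics; cat > h.py <<'E'
import numpy as np,cv2
from cell import env
def cap(n,f):
    p,d=env.capture(n); cv2.imwrite(f'pics/{f}.png',p[:,:,::-1]); np.save(f'pics/{f}.npy',d); return p,d
def mats(n):
    m=env.camera_model(n); R,_=cv2.Rodrigues(np.array(m['rvec'],float)); return m,R,np.array(m['tvec'],float).ravel()
def undist(m,u,v):
    x=(np.asarray(u,float)-m['cx'])/m['fx'];y=(np.asarray(v,float)-m['cy'])/m['fy']; a,b=x.copy(),y.copy()
    for _ in range(15):
        s=1+m['k1']*(a*a+b*b); a,b=x/s,y/s
    return a,b
def cloud(n,d):
    m,R,t=mats(n); v,u=np.mgrid[:d.shape[0],:d.shape[1]]; a,b=undist(m,u,v)
    P=np.stack([a*d,b*d,d],-1)-t; return P@R
def atz(n,u,v,z):
    m,R,t=mats(n); a,b=undist(m,u,v); r=R.T@np.array([float(a),float(b),1]); c=-R.T@t; return c+r*(z-c[2])/r[2]
E
python3 - <<'E'
from h import *
s=env.get_state(); print(s)
for n in('scene','top'):
    p,d=cap(n,n+'0'); m,R,t=mats(n); print(n,m,-R.T@t,(d>0).mean())
    cv2.imwrite(f'pics/{n}0b.png',cv2.resize(p[:,:,::-1],(800,600),interpolation=cv2.INTER_CUBIC))
E
```

```text
{'t': 0.0, 'joint_pos': array([ 1.16298098e+00,  2.76588781e-01,  1.50613356e+00, -7.94689737e-06,
        1.36069839e+00, -1.21036137e-01]), 'dq': array([ 0.00251756, -0.00016877,  0.00142155, -0.00052584, -0.00067211,
       -0.00133288]), 'tau': array([ 5.28967503e-04, -4.16783845e+01, -2.45805538e+01,  9.25563609e-05,
        1.12081561e-02,  1.15265672e-05]), 'tool_pos': array([0.16251555, 0.55114134, 0.30304296]), 'orientation': array([-2.35138765e-04,  1.42897865e-01,  9.89737018e-01, -8.83286296e-04]), 'contact_force': array([-0.06961955, -0.04749394,  0.33626366]), 'wrist_torque': array([ 0.02381998, -0.03904668, -0.05207652]), 'gripper_width': 0.08573459687000709}
scene {'fx': 380.0950788319795, 'fy': 380.0950788319795, 'cx': 291.8696759072472, 'cy': 215.14771982965507, 'k1': 0.004741004370040903, 'rvec': array([ 1.89548887,  1.26158283, -0.63582297]), 'tvec': array([-0.24687863, -0.18944039,  1.25050379])} [ 1.12896029 -0.21110938  0.58436114] 0.9957312925170068
top {'fx': 397.5656986478195, 'fy': 397.5656986478195, 'cx': 281.4000816907681, 'cy': 209.7600572494951, 'k1': -0.03263933536599468, 'rvec': array([ 2.14525816, -2.18238851,  0.12030466]), 'tvec': array([0.04887275, 0.48000694, 0.92268893])} [0.37520276 0.04121042 0.97039922] 0.9959141156462585
```

View pics/scene0b.png

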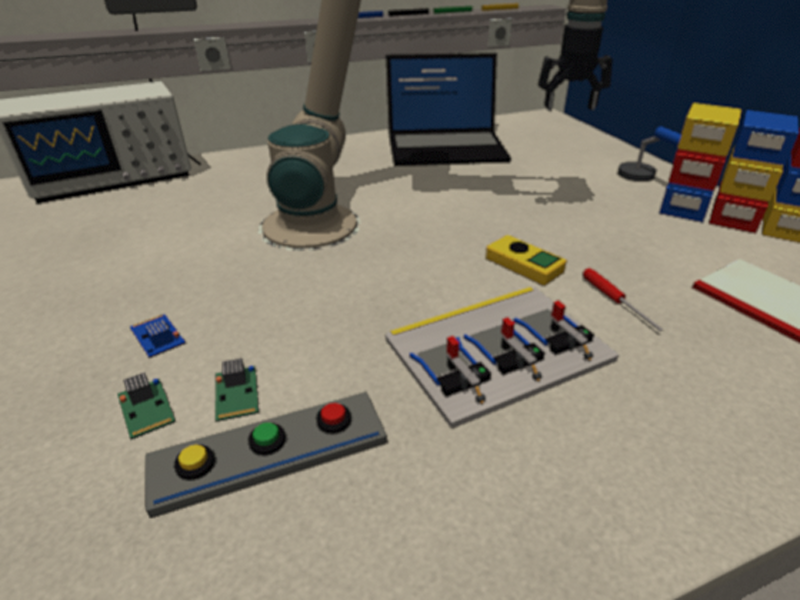

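View pics/top0b.png

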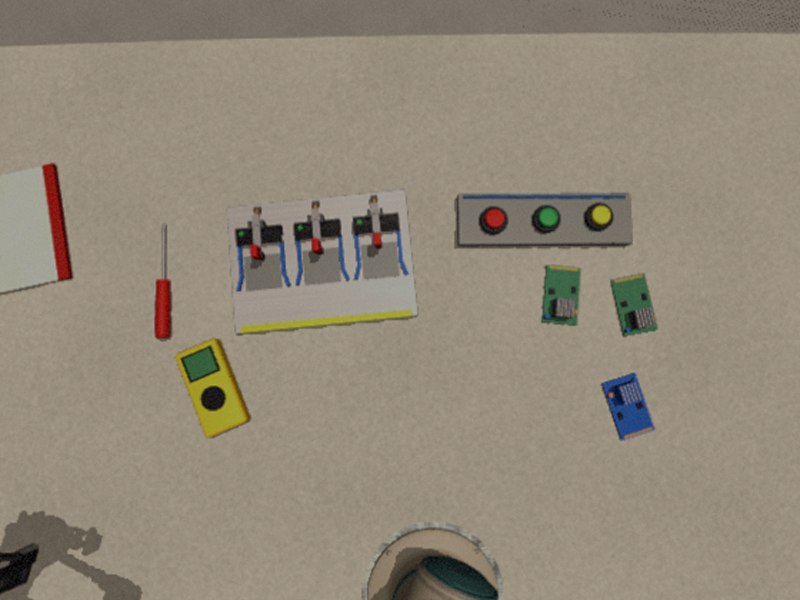

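The scene view shows two green boards, one blue look-alike, the panel and the rack. In the top view (800x600), boards are at about (561,295) and (634,305). Bay tabs are at about (257,252), (316,245) and (376,239). Keys run red (494,219), green (547,218), yellow (599,216). The multimeter is at (212,388) and the driver at (163,300).

```bash
python3 - <<'E'
from h import *
from scipy import ndimage as nd
for n in('top','scene'):
    im=cv2.imread(f'pics/{n}0.png'); d=np.load(f'pics/{n}0.npy'); P=cloud(n,d); h=cv2.cvtColor(im,cv2.COLOR_BGR2HSV)
    H,S,V=[h[...,i].astype(int) for i in range(3)]; X,Y,Z=np.moveaxis(P,-1,0)
    ok=(d>0)&(X>.2)&(X<.85)&(abs(Y)<.5)&(Z<.2)
    def comps(name,m,mn=12,rect=False):
        l,k=nd.label(m&ok)
        for i in range(1,k+1):
            q=P[l==i]
            if len(q)<mn: continue
            o=f'{n} {name} n{len(q)} med {np.round(np.median(q,0),4)} zr {np.round(np.percentile(q[:,2],[5,95]),4)}'
            if rect:
                r=cv2.minAreaRect(q[:,:2].astype(np.float32)*1000); o+=f' rect {np.round(r[0],1)} {np.round(r[1],1)} {r[2]:.1f}'
            print(o)
    comps('table',(abs(X-.3)<.01)&(abs(Y+.05)<.02))
    comps('green',(H>40)&(H<85)&(S>90),40,True)
    comps('red',((H<8)|(H>172))&(S>150),12,True)
    comps('yellow',(H>22)&(H<33)&(S>150),30,True)
    comps('rail',(H>100)&(H<125)&(S>110),12,True)
    comps('deck',(S<60)&(V>110)&(Z>.008)&(Z<.03),200,True)
    comps('black',(V<60)&(Z>.015),30,True)
E
```

```text
top table n145 med [ 0.3    -0.0492  0.0009] zr [-0.0022  0.0042]
top green n163 med [ 0.6146 -0.2052  0.0422] zr [0.0332 0.0448] rect [ 614.9 -207.1] [33.6 32.1] 59.7
top green n464 med [ 0.5043 -0.2289  0.0067] zr [0.004  0.0095] rect [ 491.7 -231.4] [57.6 79.5] 80.9
top green n500 med [ 0.481  -0.3476  0.007 ] zr [0.0041 0.0098] rect [ 470.8 -355.2] [84.8 57.6] 9.4
top green n76 med [ 0.4438 -0.2286  0.007 ] zr [0.0038 0.01  ] rect [ 445.9 -225.6] [54.5 12.3] 83.9
top green n52 med [ 0.4241 -0.3599  0.0068] zr [0.005  0.0105] rect [ 425.9 -362.7] [ 9.2 53.5] 10.0
top green n338 med [0.3798 0.3748 0.0358] zr [0.0334 0.0383] rect [379.4 375.1] [40.3 49.2] 21.7
top red n161 med [ 0.6137 -0.1157  0.0416] zr [0.0318 0.0451] rect [ 614.9 -117.1] [32.9 32.8] 76.5
top red n46 med [0.5737 0.0796 0.0741] zr [0.0549 0.077 ] rect [576.   80.2] [18.   9.9] 7.8
top red n58 med [0.5661 0.1787 0.0727] zr [0.0507 0.0761] rect [574.7 180.9] [33.2 12.6] 16.0
top red n69 med [0.5582 0.2769 0.0727] zr [0.0469 0.0755] rect [567.5 282.1] [35.7 14.3] 22.8
top red n398 med [0.4729 0.4442 0.0237] zr [0.017
[... 5362 characters left out ...]
ack n306 med [0.6233 0.0674 0.0319] zr [0.0214 0.0442] rect [613.3  66.9] [68.8 48.5] 7.4
scene black n97 med [0.622  0.1095 0.032 ] zr [0.0219 0.0466] rect [614.6 105.9] [37.5 31.1] 9.3
scene black n100 med [ 0.4796 -0.2303  0.0255] zr [0.017  0.0329] rect [ 479.5 -229.5] [10.5 30.5] 8.9
scene black n123 med [ 0.4609 -0.3576  0.0251] zr [0.0158 0.0339] rect [ 455.6 -359. ] [16.8 28.8] 9.8
scene black n216 med [ 0.6319 -0.119   0.0313] zr [0.0238 0.0337] rect [ 620. -114.] [42.5 51.3] 11.8
scene black n278 med [ 0.6317 -0.2051  0.0316] zr [0.0237 0.0354] rect [ 620.9 -204.2] [42.2 50. ] 13.8
scene black n282 med [ 0.6352 -0.2914  0.0313] zr [0.0223 0.0334] rect [ 625.7 -294. ] [39. 48.] 11.3
```

```bash
python3 - <<'E'
import cv2
a=cv2.imread('pics/top0.png')
b=cv2.resize(a[125:240,150:300],(780,598),interpolation=cv2.INTER_CUBIC); cv2.imwrite('pics/rackcrop.png',b)
b=cv2.resize(a[120:240,310:470],(800,600),interpolation=cv2.INTER_CUBIC); cv2.imwrite('pics/boardcrop.png',b)
E
```

```text
(no output)
```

View pics/rackcrop.png

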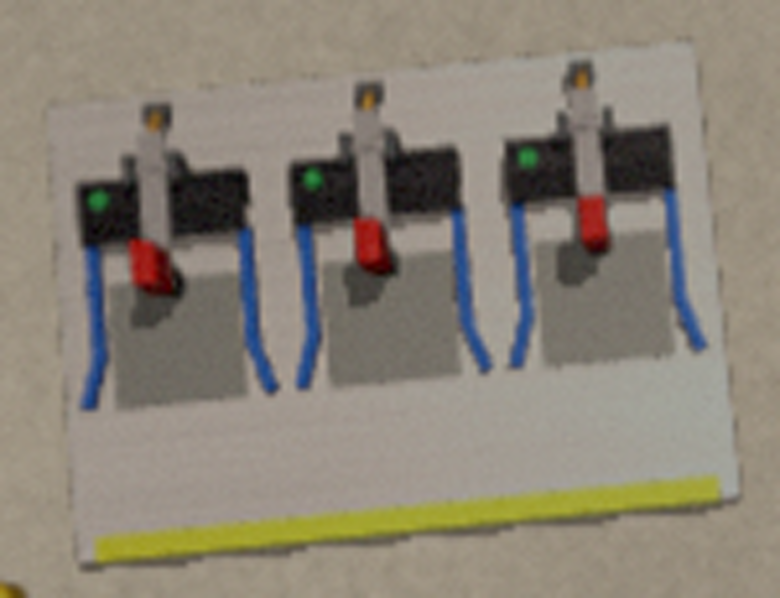

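View pics/boardcrop.png

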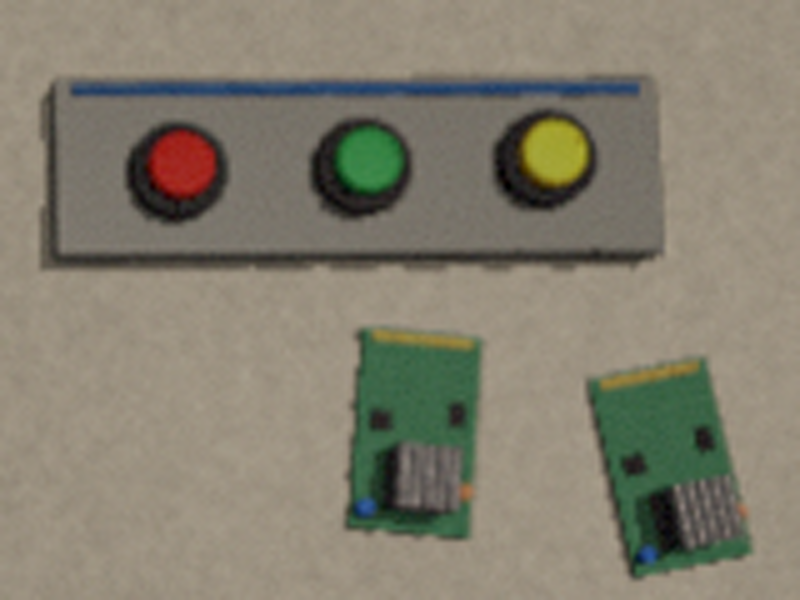

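Both views agree: rack origin (0.5545, 0.1787) with yaw 4.6°, so bay 1 is at (0.5625, 0.079) and bay 2 at (0.5545, 0.1787). Boards are near (0.478,-0.230) at yaw about -6° and (0.462,-0.357) at yaw about +9.7°. First I'll move above the clip 1 tab.

send_rows(
  motion=[
    [[0.0277,-0.0314,0,4.2],[0.0277,-0.0314,0,4.2],[0.0277,-0.0314,0,4.2],[0.0277,-0.0314,0,4.2],[0.0277,-0.0314,0,4.2]],
  ],
  gripper=0.045,
  newtons=30,
)

```text
t: 0.6
tool_pos: [0.3018, 0.3931, 0.3036]
orientation: [-0.0, -0.042, 0.999, -0.0]
contact_force: [0.4, 0.2, 0.7]
gripper_width: 0.045
```

send_rows(
  motion=[
    [[0.0277,-0.0314,0,0],[0.0277,-0.0314,0,0],[0.0277,-0.0314,0,0],[0.0277,-0.0314,0,0],[0.0277,-0.0314,0,0]],
  ],
)

```text
t: 1.1
tool_pos: [0.4403, 0.236, 0.3037]
orientation: [-0.0, -0.04, 0.999, 0.0]
contact_force: [0.1, 0.5, -0.4]
gripper_width: 0.0451
```

send_rows(
  motion=[
    [[0.0277,-0.0314,0,0],[0.0277,-0.0314,0,0],[0.0277,-0.0314,0,0],[0.0277,-0.0314,0,0],[0.0277,-0.0314,0,0]],
  ],
)

```text
t: 1.6
tool_pos: [0.5789, 0.079, 0.3035]
orientation: [-0.0, -0.04, 0.999, 0.0]
contact_force: [0.5, 0.1, -0.1]
gripper_width: 0.0447
```

send_rows(
  motion=[
    [[0,0,-0.03,0],[0,0,-0.03,0],[0,0,-0.02,0],[0,0,0,0],[0,0,0,0]],
  ],
)

```text
t: 2.1
tool_pos: [0.5782, 0.0806, 0.2239]
orientation: [-0.0, -0.04, 0.999, 0.0]
contact_force: [0.0, 0.0, 0.7]
gripper_width: 0.0451
```

send_rows(
  motion=[
    [[0,0,-0.03,0],[0,0,-0.03,0],[0,0,-0.03,0],[0,0,-0.018,0],[0,0,0,0]],
  ],
)

```text
t: 2.6
tool_pos: [0.5775, 0.0807, 0.115]
orientation: [-0.001, -0.04, 0.999, 0.0]
contact_force: [0.0, -0.1, 0.7]
gripper_width: 0.0451
```

send_rows(
  motion=[
    [[0,0,0,0],[0,0,0,0],[0,0,0,0],[0,0,0,0],[0,0,0,0]],
  ],
  gripper=0,
)

```text
t: 3.1
tool_pos: [0.5795, 0.0811, 0.118]
orientation: [0.002, -0.04, 0.999, 0.0]
contact_force: [-0.2, 2.7, 6.7]
gripper_width: 0.0113
```

```bash
python3 - <<'E'
import numpy as np
# tab arc deltas in world, yaw 4.6deg, steps of joint
a=np.radians(4.6)
def p(q): return np.array([-50*np.cos(q)+20*np.sin(q), 50*np.sin(q)+20*np.cos(q)])
qs=np.linspace(0,1.0,11); P=np.array([p(q) for q in qs]); D=np.diff(P,axis=0)
for q,d in zip(qs[1:],D): print(round(q,2),np.round([d[0]*np.cos(a),d[0]*np.sin(a),d[1]],1))
print(P[-1]-P[0], p(1.1)-p(0), p(.08)-p(0))
E
```

```text
0.1 [2.2 0.2 4.9]
0.2 [2.7 0.2 4.6]
0.3 [3.2 0.3 4.3]
0.4 [3.6 0.3 4. ]
0.5 [4.  0.3 3.6]
0.6 [4.3 0.3 3.2]
0.7 [4.6 0.4 2.8]
0.8 [4.9 0.4 2.3]
0.9 [5.1 0.4 1.8]
1.0 [5.2 0.4 1.3]
[39.8143044  32.87959536] [45.14434113 33.63229043] [1.75820856 3.93176882]
```

send_rows(
  motion=[
    [[0.0022,0.0002,0.0049,0],[0.0027,0.0002,0.0046,0],[0.0032,0.0003,0.0043,0],[0.0036,0.0003,0.004,0],[0.004,0.0003,0.0036,0]],
  ],
)

```text
t: 3.6
tool_pos: [0.5915, 0.0821, 0.1366]
orientation: [-0.004, -0.04, 0.999, 0.0]
contact_force: [-4.5, 4.1, -8.3]
gripper_width: 0.0112
```

send_rows(
  motion=[
    [[0.0043,0.0003,0.0032,0],[0.0046,0.0004,0.0028,0],[0.0049,0.0004,0.0023,0],[0.0051,0.0004,0.0018,0],[0.0052,0.0004,0.0013,0]],
  ],
)

```text
t: 4.1
tool_pos: [0.6171, 0.0842, 0.1502]
orientation: [-0.001, -0.04, 0.999, 0.0]
contact_force: [-3.8, 3.8, -0.5]
gripper_width: 0.0116
```

send_rows(
  motion=[
    [[0,0,0,0],[0,0,0,0],[0,0,0,0],[0,0,0,0],[0,0,0,0]],
  ],
  gripper=0.045,
)

```text
t: 4.6
tool_pos: [0.6181, 0.0835, 0.149]
orientation: [0.0, -0.04, 0.999, -0.0]
contact_force: [-0.3, -0.2, -0.1]
gripper_width: 0.0451
```

send_rows(
  motion=[
    [[0,0,0.03,0],[0,0,0.04,0],[0,0,0.04,0],[-0.01,-0.03,0,0],[-0.01,-0.04,0,0]],
  ],
)

```text
t: 5.1
tool_pos: [0.5986, 0.0143, 0.2607]
orientation: [0.002, -0.041, 0.999, -0.0]
contact_force: [0.2, -0.8, 0.1]
gripper_width: 0.0451
```

```bash
cat >> h.py <<'E'
def red(f='x'):
    from scipy import ndimage as nd
    for n in('top','scene'):
        p,d=cap(n,f+n); P=cloud(n,d); h=cv2.cvtColor(p,cv2.COLOR_RGB2HSV).astype(int); X,Y,Z=np.moveaxis(P,-1,0)
        ok=(d>0)&(X>.35)&(X<.75)&(Y>.0)&(Y<.4)&(Z<.2)&((h[...,0]<8)|(h[...,0]>172))&(h[...,1]>150)
        l,k=nd.label(ok)
        for i in range(1,k+1):
            q=P[l==i]
            if len(q)>12: print(n,'red',np.round(np.median(q,0),4),'ztop',np.round(np.percentile(q[:,2],95),4))
        g=(d>0)&(X>.25)&(X<.58)&(Y<.4)&(Y>-.5)&(Z<.045)&(h[...,0]>40)&(h[...,0]<85)&(h[...,1]>90)
        g=nd.binary_closing(g,iterations=3)&(Z<.045)&(Z>-.01); l,k=nd.label(g)
        for i in range(1,k+1):
            q=P[l==i]
            if len(q)>150:
                r=cv2.minAreaRect(q[:,:2].astype(np.float32)*1000); print(n,'brd',len(q),np.round(r[0],1),np.round(r[1],1),round(r[2],1),'z',np.round(np.median(q[:,2]),4))
E
python3 -c "
from h import *
red('c1')"
```

```text
top red [0.6157 0.0838 0.1031] ztop 0.1093
top red [0.5653 0.1783 0.0733] ztop 0.0774
top red [0.5578 0.2769 0.0729] ztop 0.0764
top brd 587 [ 485.8 -230.2] [56.6 92.2] 81.7 z 0.007
top brd 604 [ 466.  -356.2] [90.7 57.5] 10.1 z 0.0071
top brd 328 [380.3 375.8] [39.5 48.4] 21.3 z 0.0357
scene red [0.5673 0.2744 0.0655] ztop 0.075
scene red [0.576  0.1761 0.0657] ztop 0.0749
scene red [0.628  0.0802 0.1004] ztop 0.1087
scene brd 548 [ 489.7 -230.7] [55.  83.8] 83.7 z 0.0063
scene brd 694 [ 473.7 -355.1] [99.2 57. ] 9.6 z 0.0062
```

```bash
python3 - <<'E'
from h import *
for nm,c,s in(('N',[(362,328),(481,340),(468,537),(347,527)],(430,477)),('F',[(588,380),(705,358),(750,552),(632,577)],(710,512))):
    w=np.array([atz('top',310+(u+.5)/5-.5,120+(v+.5)/5-.5,.006) for u,v in c])[:,:2]
    ax=(w[0]+w[1]-w[2]-w[3])/2; ay=(w[0]+w[3]-w[1]-w[2])/2; L=np.linalg.norm(ax); a=np.arctan2(ax[1],ax[0]); a2=np.arctan2(-ay[0],ay[1])
    print(nm,'c',w.mean(0).round(4),'L',L.round(4),np.linalg.norm(ay).round(4),'yaw',np.degrees([a,a2]).round(1),'sink pred',(w.mean(0)-.025*ax/L).round(4),'sink seen',atz('top',310+s[0]/5,120+s[1]/5,.034)[:2].round(4))
E
```

```text
N c [ 0.4875 -0.2316] L 0.0982 0.0591 yaw [-6.8 -6.2] sink pred [ 0.4626 -0.2287] sink seen [ 0.4618 -0.2309]
F c [ 0.4687 -0.3561] L 0.098 0.0599 yaw [ 9.4 10.1] sink pred [ 0.444  -0.3602] sink seen [ 0.4428 -0.3639]
```

send_rows(
  motion=[
    [[-0.0225,-0.0405,0,-2.2],[-0.0225,-0.0405,0,-2.2],[-0.0225,-0.0405,0,-2.2],[-0.0225,-0.0405,0,-2.2],[-0.0225,-0.0405,0,-2.3]],
  ],
  gripper=0.06,
)

```text
t: 5.7
tool_pos: [0.4846, -0.1898, 0.2587]
orientation: [0.0, 0.058, 0.998, 0.0]
contact_force: [1.4, -0.1, 0.7]
gripper_width: 0.0601
```

send_rows(
  motion=[
    [[-0.0225,-0.0405,0,0],[0,0,-0.04,0],[0,0,-0.03,0],[0,0,0,0],[0,0,0,0]],
  ],
)

```text
t: 6.2
tool_pos: [0.4633, -0.2291, 0.1888]
orientation: [-0.0, 0.057, 0.998, 0.0]
contact_force: [-0.1, -0.3, -0.6]
gripper_width: 0.0596
```

send_rows(
  motion=[
    [[0,0,-0.035,0],[0,0,-0.035,0],[0,0,-0.025,0],[0,0,-0.01,0],[0,0,0,0]],
  ],
)

```text
t: 6.7
tool_pos: [0.4637, -0.2292, 0.0839]
orientation: [0.0, 0.057, 0.998, 0.0]
contact_force: [0.6, 0.1, -0.2]
gripper_width: 0.0601
```

send_rows(
  motion=[
    [[0,0,0,0],[0,0,0,0],[0,0,0,0],[0,0,0,0],[0,0,0,0]],
  ],
  gripper=0,
  newtons=50,
)

```text
t: 7.2
tool_pos: [0.4642, -0.2299, 0.0857]
orientation: [0.002, 0.057, 0.998, -0.001]
contact_force: [-0.4, 1.4, 6.0]
gripper_width: 0.0288
```

send_rows(
  motion=[
    [[0,0,0.02,0],[0,0,0.03,0],[0,0,0.03,0],[0,0,0.02,0],[0,0,0,0]],
  ],
)

```text
t: 7.7
tool_pos: [0.4645, -0.2303, 0.1871]
orientation: [0.003, 0.057, 0.998, -0.002]
contact_force: [0.7, 0.7, -2.1]
gripper_width: 0.029
```

send_rows(
  motion=[
    [[0,0.033,0,2.2],[0,0.034,0,2.2],[0,0.034,0,2.2],[0,0.034,0,2.2],[0,0.034,0,2.3]],
  ],
)

```text
t: 8.2
tool_pos: [0.462, -0.0589, 0.1826]
orientation: [-0.001, -0.04, 0.999, 0.0]
contact_force: [-0.4, -0.6, -1.7]
gripper_width: 0.0291
```

send_rows(
  motion=[
    [[0,0.034,0,0],[0,0.034,0,0],[0,0.034,0,0],[0,0.03,0,0],[0,0,0,0]],
  ],
)

```text
t: 8.7
tool_pos: [0.4618, 0.0746, 0.1826]
orientation: [-0.001, -0.042, 0.999, 0.001]
contact_force: [0.2, 0.1, -2.0]
gripper_width: 0.0288
```

send_rows(
  motion=[
    [[0,0,-0.03,0],[0,0,-0.03,0],[0,0,-0.012,0],[0,0,0,0],[0,0,0,0]],
  ],
)

```text
t: 9.2
tool_pos: [0.4629, 0.0712, 0.1114]
orientation: [-0.0, -0.04, 0.999, -0.0]
contact_force: [0.1, -0.2, -1.7]
gripper_width: 0.0289
```

```bash
python3 - <<'E'
from h import *
print(env.get_state()['tool_pos'])
p,d=cap('scene','s1'); P=cloud('scene',d)
ys,xs=np.where((d>0)&(P[...,0]>.35)&(P[...,0]<.7)&(P[...,1]>-.02)&(P[...,1]<.2)&(P[...,2]<.15))
a,b,c,e=xs.min(),xs.max(),ys.min(),ys.max(); print(a,b,c,e)
cv2.imwrite('pics/s1c.png',cv2.resize(p[c:e,a:b,::-1],None,fx=4,fy=4,interpolation=cv2.INTER_CUBIC)[:600,:800])
E
```

```text
[0.46289074 0.07120611 0.11143465]
243 391 177 317
```

View pics/s1c.png

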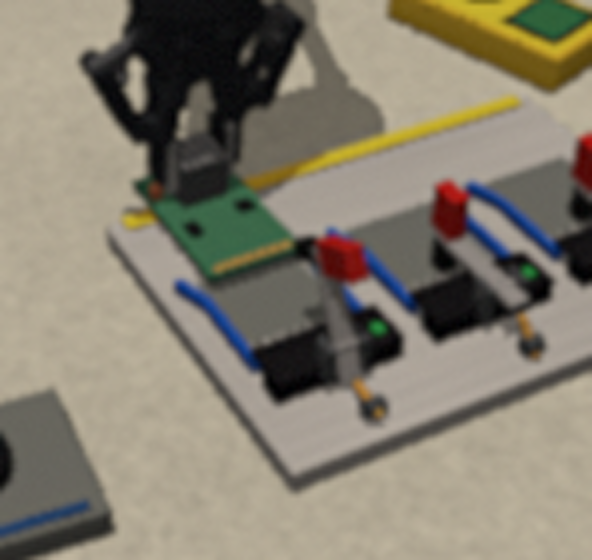

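The board is held level, pointing at bay 1's mouth, with its gold edge from about (212,275) to (293,242) in the crop. Clip 1 stands up at (342,258). I'll measure it relative to the bay.

```bash
cat >> h.py <<'E'
O=np.array([.5545,.1787]); th=np.radians(4.6); RX=np.array([np.cos(th),np.sin(th)]); RY=np.array([-np.sin(th),np.cos(th)])
def boardloc(f,k,n='scene',p=None,d=None,z0=.0,z1=.06):
    """front gold edge & sides of a board near bay k, in bay frame (mm)"""
    if p is None: p,d=cap(n,f)
    P=cloud(n,d); h=cv2.cvtColor(p,cv2.COLOR_RGB2HSV).astype(int); c=O+RY*(k-2)*.1
    L=np.stack([(P[...,:2]-c)@RX,(P[...,:2]-c)@RY,P[...,2]],-1)*1000
    z=L[...,2]; inb=(d>0)&(abs(L[...,1])<50)&(L[...,0]>-160)&(L[...,0]<60)&(z>z0*1000)&(z<z1*1000)
    g=inb&(h[...,0]>40)&(h[...,0]<85)&(h[...,1]>90); go=inb&(h[...,0]>12)&(h[...,0]<24)&(h[...,1]>110)
    q=L[g]; r=cv2.minAreaRect(q[:,:2].astype(np.float32)); print(n,'green',len(q),np.round(r[0],1),np.round(r[1],1),round(r[2],1),'y',np.percentile(q[:,1],[2,98]).round(1),'x',np.percentile(q[:,0],[2,98]).round(1),'z',np.median(q[:,2]).round(1))
    q=L[go]
    if len(q)>5: print(n,'gold',len(q),'ends',q[q[:,1].argmin()].round(1),q[q[:,1].argmax()].round(1),'med',np.median(q,0).round(1),'slope deg',np.degrees(np.arctan(-np.polyfit(q[:,1],q[:,0],1)[0])).round(1))
E
python3 - <<'E'
from h import *
p,d=cap('top','t1')
boardloc('s1',1,'scene',cv2.imread('pics/s1.png')[:,:,::-1].copy(),np.load('pics/s1.npy'),.022,.045)
boardloc('t1',1,'top',p,d,.022,.045)
E
```

```text
scene green 391 [-29.3   0.5] [180.9  60.6] 3.3 y [-29.   31.4] x [-96.3  54.9] z 31.9
scene gold 37 ends [-101.9  -28.9   37. ] [-27.8  21.   33. ] med [-30.   -6.3  32.3] slope deg -47.6
top green 27 [-31.4  -3.4] [190.2  18.7] 17.3 y [-27.3  32. ] x [-123.5   59. ] z 33.3
```

send_rows(
  motion=[
    [[0,0,-0.005,0],[0,0,-0.004,0],[0,0,0,0],[0.01,0.0008,0,0],[0.01,0.0008,0,0]],
  ],
)

```text
t: 9.8
tool_pos: [0.4841, 0.0734, 0.103]
orientation: [0.001, -0.04, 0.999, 0.0]
contact_force: [0.5, -0.2, -1.0]
gripper_width: 0.0288
```

send_rows(
  motion=[
    [[0.01,0.0008,0,0],[0.01,0.0008,0,0],[0.01,0.0008,0,0],[0.01,0.0008,0,0],[0,0,0,0]],
  ],
)

```text
t: 10.3
tool_pos: [0.5251, 0.0766, 0.1028]
orientation: [0.001, -0.04, 0.999, -0.0]
contact_force: [-0.3, 0.9, -1.7]
gripper_width: 0.0288
```

send_rows(
  motion=[
    [[0.004,0.0003,0,0],[0.004,0.0003,0,0],[0.003,0.0003,0,0],[0.002,0.0001,0,0],[0,0,0,0]],
  ],
)

```text
t: 10.8
tool_pos: [0.5362, 0.0775, 0.1028]
orientation: [0.0, -0.04, 0.999, 0.0]
contact_force: [-0.3, 0.7, -1.9]
gripper_width: 0.0291
```

send_rows(
  motion=[
    [[0,0,-0.0015,0],[0.002,0.0002,0,0],[0.001,0.0001,0,0],[0,0,0,0],[0,0,0,0]],
  ],
)

```text
t: 11.3
tool_pos: [0.5373, 0.0777, 0.1017]
orientation: [-0.002, -0.04, 0.999, -0.0]
contact_force: [-4.6, -0.1, 4.8]
gripper_width: 0.0292
```

send_rows(
  motion=[
    [[0.001,0.0001,0,0],[0.001,0.0001,0,0],[0.001,0.0001,0,0],[0,0,0,0],[0,0,0,0]],
  ],
)

```text
t: 11.8
tool_pos: [0.5376, 0.0778, 0.1017]
orientation: [-0.004, -0.04, 0.999, -0.0]
contact_force: [-10.5, -2.1, 10.4]
gripper_width: 0.0288
```

send_rows(
  motion=[
    [[0.001,0.0001,0.0005,0],[0.001,0.0001,0,0],[0.001,0.0001,0,0],[0,0,0,0],[0,0,0,0]],
  ],
)

```text
t: 12.3
tool_pos: [0.5382, 0.0782, 0.1016]
orientation: [-0.007, -0.04, 0.999, -0.0]
contact_force: [-14.3, -0.9, 12.5]
gripper_width: 0.0289
```

```bash
python3 - <<'E'
from h import *
p,d=cap('top','t2'); boardloc('',1,'top',p,d,.018,.03)
p,d=cap('scene','s2'); boardloc('',1,'scene',p,d,.018,.03)
E
```

```text
top green 84 [-43.4   0.3] [56.  14.7] 88.4 y [-26.1  27.7] x [-50. -37.] z 22.2
scene green 308 [ -2.8 -10. ] [65.3 68.4] 65.5 y [-28.9  26.3] x [-32.6  26.6] z 22.3
scene gold 11 ends [-97.8 -36.4  18.5] [-98.6  48.6  18.4] med [-97.8 -22.2  19. ] slope deg 38.7
```

send_rows(
  motion=[
    [[-0.002,-0.0002,0.001,0],[-0.002,-0.0002,0,0],[0,0,0,0],[0,0,0,0],[0,0,0,0]],
  ],
)

```text
t: 12.9
tool_pos: [0.5378, 0.0781, 0.1019]
orientation: [-0.004, -0.04, 0.999, 0.0]
contact_force: [-7.0, 0.4, 0.9]
gripper_width: 0.0288
```

send_rows(
  motion=[
    [[0,0,0,0],[0,0,0,0],[0,0,0,0],[0,0,0,0],[0,0,0,0]],
  ],
  gripper=0.06,
)

```text
t: 13.4
tool_pos: [0.5415, 0.078, 0.1029]
orientation: [0.001, -0.04, 0.999, 0.0]
contact_force: [0.0, -0.7, 0.4]
gripper_width: 0.0595
```

send_rows(
  motion=[
    [[0,0,0.02,0],[0,0,0.03,0],[0,0,0.04,0],[0,0,0.03,0],[0,0,0,0]],
  ],
)

```text
t: 13.9
tool_pos: [0.5437, 0.0781, 0.2275]
orientation: [0.005, -0.04, 0.999, -0.0]
contact_force: [-1.6, 0.5, -0.2]
gripper_width: 0.0601
```

```bash
python3 - <<'E'
from h import *
print(env.get_state()['tool_pos'])
p,d=cap('top','t3'); boardloc('',1,'top',p,d,.018,.03)
p,d=cap('scene','s3'); boardloc('',1,'scene',p,d,.018,.03)
E
```

```text
[0.54368476 0.07813664 0.22749966]
top green 191 [-24.5   0.5] [51.7 56. ] 0.2 y [-26.3  27.8] x [-49.8  -0.1] z 22.4
top gold 7 ends [-29.2 -26.5  29.3] [-32.5 -21.3  23.3] med [-31.3 -24.4  27.8] slope deg 18.0
scene green 320 [-9.9  0.2] [59.8 75.4] 89.0 y [-28.8  25.3] x [-42.8  26.5] z 22.2
scene gold 6 ends [-98.1 -36.3  18.3] [-36.1 -15.7  23. ] med [-35.  -27.6  25.1] slope deg -72.3
```

send_rows(
  motion=[
    [[0.027,0.002,0,0],[0.027,0.002,0,0],[0.026,0.002,0,0],[0,0,-0.03,0],[0,0,-0.03,0]],
  ],
  gripper=0.045,
)

```text
t: 14.5
tool_pos: [0.6214, 0.084, 0.1606]
orientation: [-0.0, -0.04, 0.999, 0.0]
contact_force: [-0.9, 0.4, -0.6]
gripper_width: 0.045
```

send_rows(
  motion=[
    [[0,0,-0.017,0],[0,0,0,0],[0,0,0,0],[0,0,0,0],[0,0,0,0]],
  ],
)

```text
t: 15.0
tool_pos: [0.6216, 0.0841, 0.1469]
orientation: [0.001, -0.04, 0.999, 0.0]
contact_force: [0.3, 0.1, -0.2]
gripper_width: 0.0452
```

send_rows(
  motion=[
    [[0,0,0,0],[0,0,0,0],[0,0,0,0],[0,0,0,0],[0,0,0,0]],
  ],
  gripper=0,
  newtons=30,
)

```text
t: 15.5
tool_pos: [0.6211, 0.0846, 0.1465]
orientation: [0.001, -0.04, 0.999, 0.0]
contact_force: [-2.4, 1.4, 5.5]
gripper_width: 0.0119
```

send_rows(
  motion=[
    [[-0.0035,-0.0003,0,0],[-0.0052,-0.0004,-0.0013,0],[-0.0051,-0.0004,-0.0018,0],[-0.0049,-0.0004,-0.0023,0],[-0.0046,-0.0004,-0.0026,0]],
  ],
)

```text
t: 16.0
tool_pos: [0.6043, 0.0831, 0.1413]
orientation: [0.009, -0.04, 0.999, 0.001]
contact_force: [7.2, 5.2, 9.4]
gripper_width: 0.0117
```

send_rows(
  motion=[
    [[-0.0043,-0.0003,-0.0031,0],[-0.004,-0.0003,-0.0035,0],[-0.0036,-0.0003,-0.0038,0],[-0.0032,-0.0003,-0.0041,0],[-0.0025,-0.0002,-0.004,0]],
  ],
)

```text
t: 16.5
tool_pos: [0.5835, 0.0815, 0.1214]
orientation: [0.005, -0.04, 0.999, 0.001]
contact_force: [2.0, 3.7, 6.4]
gripper_width: 0.0116
```

send_rows(
  motion=[
    [[0,0,0,0],[0,0,0,0],[0,0,0,0],[0,0,0,0],[0,0,0,0]],
  ],
  gripper=0.045,
)

```text
t: 17.0
tool_pos: [0.5799, 0.0806, 0.119]
orientation: [-0.0, -0.04, 0.999, -0.0]
contact_force: [-0.5, 0.2, -1.3]
gripper_width: 0.045
```

send_rows(
  motion=[
    [[0,0,0.03,0],[0,0,0.04,0],[0,0,0.04,0],[0,0.03,0,0],[0,0.03,0,0]],
  ],
)

```text
t: 17.5
tool_pos: [0.5809, 0.1407, 0.2313]
orientation: [0.002, -0.039, 0.999, 0.0]
contact_force: [-0.1, -0.0, 0.2]
gripper_width: 0.0451
```

```bash
python3 - <<'E'
from h import *
red('c2'); print(env.get_state()['tool_pos'])
for n in('top','scene'): boardloc('',1,n,cv2.imread(f'pics/c2{n}.png')[:,:,::-1].copy(),np.load(f'pics/c2{n}.npy'),.018,.03)
E
```

```text
top red [0.5759 0.0808 0.0775] ztop 0.0815
top red [0.5652 0.178  0.0734] ztop 0.0761
top red [0.558  0.2769 0.073 ] ztop 0.0761
top brd 177 [559.3  76.6] [53.6 39.8] 88.7 z 0.023
top brd 610 [ 465.7 -355.6] [91.3 57.7] 8.6 z 0.0072
scene red [0.5667 0.2743 0.066 ] ztop 0.0743
scene red [0.5756 0.1757 0.0659] ztop 0.0751
scene red [0.5858 0.0763 0.0705] ztop 0.0792
scene brd 192 [549.   65.3] [61.9 34.8] 0.1 z 0.0226
scene brd 681 [ 472.1 -355.7] [98.  56.8] 10.2 z 0.0062
[0.57992854 0.14353381 0.22966501]
top green 340 [-7.4 -2.5] [50.1 87. ] 89.9 y [-26.2  21.4] x [-49.3  34.6] z 22.8
top gold 9 ends [-32.5 -26.1  20.3] [34.6  8.9 23.7] med [-28.5 -21.8  24.3] slope deg -60.5
scene green 229 [2.7 3.2] [98.3 67.4] 0.0 y [-28.8  30.1] x [-43.8  27.4] z 22.3
scene gold 8 ends [-100.9  -45.5   19.6] [-97.5  47.9  19.3] med [-34.4 -22.4  24. ] slope deg 30.6
```

Board 1 is seated and clip 1's tab sits about 4.5 mm higher than empty, which is about 0.09 rad. Next is clip 2.

send_rows(
  motion=[
    [[-0.0094,0.0365,0,0],[0,0,-0.035,0],[0,0,-0.035,0],[0,0,-0.03,0],[0,0,-0.013,0]],
  ],
)

```text
t: 18.1
tool_pos: [0.5688, 0.1763, 0.1131]
orientation: [-0.003, -0.04, 0.999, -0.001]
contact_force: [-0.9, 0.1, 0.2]
gripper_width: 0.0446
```

send_rows(
  motion=[
    [[0,0,0,0],[0,0,0,0],[0,0,0,0],[0,0,0,0],[0,0,0,0]],
  ],
)

```text
t: 18.6
tool_pos: [0.5712, 0.1773, 0.1174]
orientation: [0.001, -0.04, 0.999, 0.0]
contact_force: [0.6, -0.1, 0.1]
gripper_width: 0.0447
```

send_rows(
  motion=[
    [[0,0,0,0],[0,0,0,0],[0,0,0,0],[0,0,0,0],[0,0,0,0]],
  ],
  gripper=0,
)

```text
t: 19.1
tool_pos: [0.5704, 0.1802, 0.1168]
orientation: [0.0, -0.039, 0.999, 0.003]
contact_force: [-0.3, 9.4, 2.5]
gripper_width: 0.011
```

send_rows(
  motion=[
    [[0.0022,0.0002,0.0049,0],[0.0027,0.0002,0.0046,0],[0.0032,0.0003,0.0043,0],[0.0036,0.0003,0.004,0],[0.004,0.0003,0.0036,0]],
  ],
)

```text
t: 19.6
tool_pos: [0.5821, 0.1812, 0.1349]
orientation: [-0.006, -0.039, 0.999, 0.002]
contact_force: [-4.9, 9.9, -7.3]
gripper_width: 0.0113
```

send_rows(
  motion=[
    [[0.0043,0.0003,0.0032,0],[0.0046,0.0004,0.0028,0],[0.0049,0.0004,0.0023,0],[0.0051,0.0004,0.0018,0],[0.0052,0.0004,0.0013,0]],
  ],
)

```text
t: 20.1
tool_pos: [0.6067, 0.1832, 0.1481]
orientation: [-0.005, -0.04, 0.999, 0.003]
contact_force: [-5.8, 8.1, 1.6]
gripper_width: 0.0115
```

send_rows(
  motion=[
    [[0,0,0,0],[0,0,0,0],[0,0,0,0],[0,0,0,0],[0,0,0,0]],
  ],
  gripper=0.045,
)

```text
t: 20.6
tool_pos: [0.6105, 0.1801, 0.1491]
orientation: [0.0, -0.04, 0.999, -0.0]
contact_force: [-0.3, 0.2, -0.2]
gripper_width: 0.0448
```

send_rows(
  motion=[
    [[0,0,0.03,0],[0,0,0.04,0],[0,0,0.04,0],[-0.01,-0.03,0,0],[-0.01,-0.04,0,0]],
  ],
)

```text
t: 21.1
tool_pos: [0.5911, 0.111, 0.261]
orientation: [0.002, -0.041, 0.999, 0.0]
contact_force: [1.0, -1.0, -1.4]
gripper_width: 0.0455
```

```bash
python3 - <<'E'
from h import *
red('c3'); print(env.get_state()['tool_pos'])
a=cv2.imread('pics/c3top.png'); cv2.imwrite('pics/c3crop.png',cv2.resize(a[120:240,340:500],(800,600),interpolation=cv2.INTER_CUBIC))
E
```

```text
top red [0.6028 0.1822 0.1001] ztop 0.1048
top brd 621 [ 465.9 -356. ] [90.6 57.7] 10.3 z 0.0072
top brd 323 [380.  375.8] [39.3 48. ] 24.5 z 0.0356
scene red [0.5677 0.2748 0.0655] ztop 0.0747
scene red [0.6175 0.1792 0.0997] ztop 0.1087
scene red [0.5864 0.0766 0.0705] ztop 0.0788
scene brd 191 [547.9  65.7] [64.  34.4] 2.8 z 0.0226
scene brd 677 [ 472.9 -355.6] [95.9 56.9] 10.2 z 0.0063
[0.58920543 0.10658566 0.25958957]
```

View pics/c3crop.png

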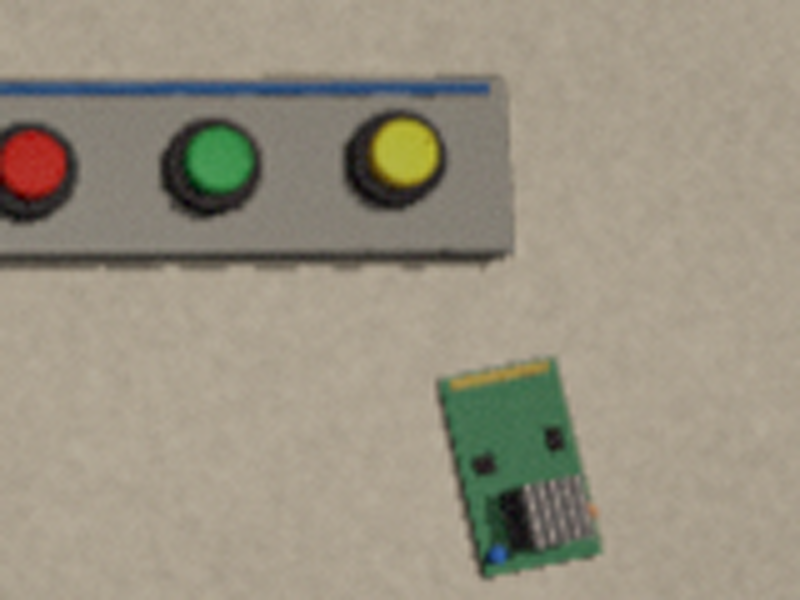

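Clip 2 is up, and the remaining board hasn't moved (gold edge at crop (445..550,375), sink at (558,512)). I'll fetch it now.

send_rows(
  motion=[
    [[-0.0121,-0.0389,0,1],[-0.0121,-0.0389,0,1],[-0.0121,-0.0389,0,1],[-0.0121,-0.0389,0,1],[-0.0121,-0.0389,0,1.2]],
  ],
  gripper=0.06,
)

```text
t: 21.7
tool_pos: [0.5295, -0.0852, 0.2591]
orientation: [0.0, -0.086, 0.996, 0.0]
contact_force: [0.5, -0.4, 0.6]
gripper_width: 0.0596
```

send_rows(
  motion=[
    [[-0.0121,-0.0389,0,0],[-0.0121,-0.0389,0,0],[-0.0121,-0.0389,0,0],[-0.0121,-0.0389,0,0],[-0.0121,-0.0389,0,0]],
  ],
)

```text
t: 22.2
tool_pos: [0.4691, -0.2799, 0.2591]
orientation: [0.0, -0.085, 0.996, 0.0]
contact_force: [0.3, 0.1, 0.2]
gripper_width: 0.0596
```

send_rows(
  motion=[
    [[-0.0121,-0.0389,0,0],[-0.0121,-0.0389,0,0],[0,0,-0.035,0],[0,0,-0.035,0],[0,0,0,0]],
  ],
)

```text
t: 22.7
tool_pos: [0.443, -0.3545, 0.1846]
orientation: [-0.003, -0.085, 0.996, 0.004]
contact_force: [-0.5, 1.2, -0.3]
gripper_width: 0.0602
```

send_rows(
  motion=[
    [[0,0,0,0],[0,0,0,0],[0,0,0,0],[0,0,0,0],[0,0,0,0]],
  ],
)

```text
t: 23.2
tool_pos: [0.4456, -0.3564, 0.19]
orientation: [0.001, -0.085, 0.996, -0.001]
contact_force: [0.1, -0.1, -0.4]
gripper_width: 0.06
```

send_rows(
  motion=[
    [[-0.001,-0.0045,-0.035,0],[0,0,-0.035,0],[0,0,-0.026,0],[0,0,-0.01,0],[0,0,0,0]],
  ],
)

```text
t: 23.7
tool_pos: [0.4438, -0.3604, 0.082]
orientation: [-0.001, -0.085, 0.996, 0.001]
contact_force: [-0.5, 0.6, 0.4]
gripper_width: 0.06
```

send_rows(
  motion=[
    [[0,0,0,0],[0,0,0,0],[0,0,0,0],[0,0,0,0],[0,0,0,0]],
  ],
  gripper=0,
  newtons=50,
)

```text
t: 24.2
tool_pos: [0.4452, -0.3618, 0.0849]
orientation: [0.001, -0.085, 0.996, -0.001]
contact_force: [0.8, 0.1, 6.7]
gripper_width: 0.0293
```

send_rows(
  motion=[
    [[0,0,0.02,0],[0,0,0.03,0],[0,0,0.03,0],[0,0,0.02,0],[0,0,0,0]],
  ],
)

```text
t: 24.7
tool_pos: [0.4454, -0.362, 0.1862]
orientation: [0.002, -0.085, 0.996, -0.003]
contact_force: [0.9, -0.1, -1.2]
gripper_width: 0.0292
```

send_rows(
  motion=[
    [[0.0007,0.038,0,-1],[0.0007,0.038,0,-1],[0.0007,0.038,0,-1],[0.0007,0.038,0,-1],[0.0007,0.038,0,-1.2]],
  ],
)

```text
t: 25.2
tool_pos: [0.4467, -0.169, 0.1817]
orientation: [-0.001, -0.039, 0.999, 0.001]
contact_force: [0.8, 0.1, -1.6]
gripper_width: 0.0293
```

send_rows(
  motion=[
    [[0.0008,0.038,0,0],[0.0008,0.038,0,0],[0.0008,0.038,0,0],[0.0008,0.038,0,0],[0.0008,0.038,0,0]],
  ],
)

```text
t: 25.7
tool_pos: [0.4506, 0.0207, 0.1818]
orientation: [-0.001, -0.04, 0.999, 0.0]
contact_force: [0.5, -0.6, -2.5]
gripper_width: 0.0291
```

send_rows(
  motion=[
    [[0.0008,0.038,0,0],[0.0008,0.038,0,0],[0.0008,0.038,0,0],[0.0008,0.038,0,0],[0,0,0,0]],
  ],
)

```text
t: 26.2
tool_pos: [0.4542, 0.1748, 0.1818]
orientation: [-0.001, -0.042, 0.999, 0.001]
contact_force: [-0.5, -0.7, -2.1]
gripper_width: 0.0288
```

send_rows(
  motion=[
    [[0,0,-0.03,0],[0,0,-0.03,0],[0,0,-0.013,0],[0,0,0,0],[0,0,0,0]],
  ],
)

```text
t: 26.7
tool_pos: [0.4547, 0.1705, 0.1096]
orientation: [-0.001, -0.04, 0.999, -0.0]
contact_force: [0.3, -0.3, -1.7]
gripper_width: 0.0287
```

```bash
python3 - <<'E'
from h import *
print(env.get_state()['tool_pos'])
for n in('scene','top'):
    p,d=cap(n,'t4'+n); boardloc('',2,n,p,d,.020,.042)
a=cv2.imread('pics/t4scene.png'); cv2.imwrite('pics/t4c.png',cv2.resize(a[165:305,250:410],(800,600)))
E
```

```text
[0.45470967 0.17053233 0.10959514]
scene green 336 [-29.3   0.3] [179.9  60.6] 3.0 y [-29.6  29.3] x [-95.2  55.6] z 30.9
scene gold 31 ends [-98.9 -31.7  26.9] [-104.6   43.2   20.2] med [-29.9  -4.   31.1] slope deg -33.7
top green 48 [-27.  -12.3] [190.6  40.4] 17.6 y [-28.6  32.8] x [-122.9   58.7] z 33.2
```

View pics/t4c.png

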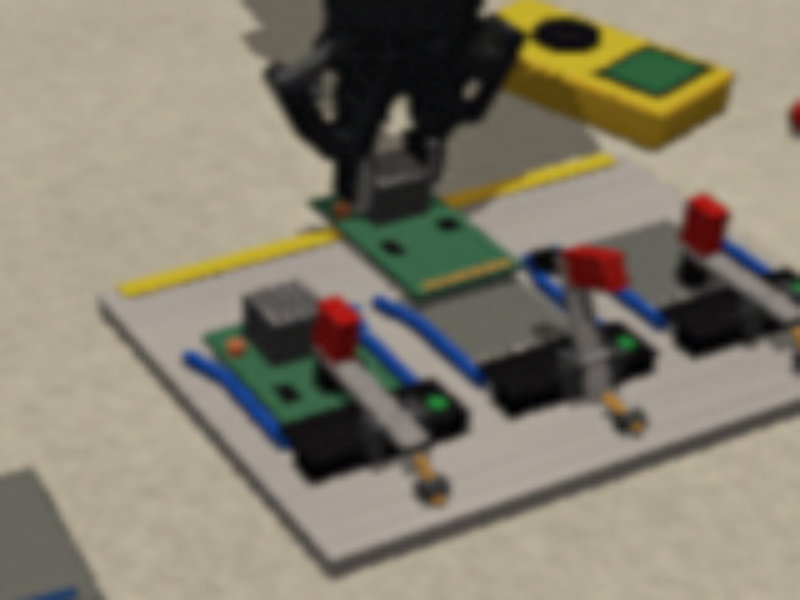

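Bay 1 is loaded with its clip down (tab at (335,330)). Board 2 is in front of bay 2, gold edge from (418,290) to (512,263), and clip 2 is up. Now I'll lower it and slide it in.

send_rows(
  motion=[
    [[0,0,-0.005,0],[0,0,-0.003,0],[0,0,0,0],[0.01,0.0008,0,0],[0.01,0.0008,0,0]],
  ],
)

```text
t: 27.3
tool_pos: [0.476, 0.1729, 0.1023]
orientation: [0.001, -0.04, 0.999, 0.0]
contact_force: [0.8, 0.1, -1.3]
gripper_width: 0.0289
```

send_rows(
  motion=[
    [[0.01,0.0008,0,0],[0.01,0.0008,0,0],[0.01,0.0008,0,0],[0.01,0.0008,0,0],[0,0,0,0]],
  ],
)

```text
t: 27.8
tool_pos: [0.5171, 0.1761, 0.1021]
orientation: [0.001, -0.04, 0.999, 0.0]
contact_force: [0.2, 0.5, -1.7]
gripper_width: 0.0287
```

send_rows(
  motion=[
    [[0.004,0.0003,0,0],[0.004,0.0003,0,0],[0.003,0.0003,0,0],[0.002,0.0001,0,0],[0,0,0,0]],
  ],
)

```text
t: 28.3
tool_pos: [0.528, 0.1769, 0.102]
orientation: [-0.0, -0.04, 0.999, 0.0]
contact_force: [-0.2, 0.1, -2.0]
gripper_width: 0.0293
```

send_rows(
  motion=[
    [[0,0,-0.001,0],[0.002,0.0002,0,0],[0.001,0.0001,0,0],[0,0,0,0],[0,0,0,0]],
  ],
)

```text
t: 28.8
tool_pos: [0.5286, 0.1771, 0.101]
orientation: [-0.003, -0.04, 0.999, -0.0]
contact_force: [-6.0, -0.2, 3.4]
gripper_width: 0.0291
```

send_rows(
  motion=[
    [[0.001,0.0001,0,0],[0.001,0.0001,0,0],[0.001,0.0001,0,0],[0,0,0,0],[0,0,0,0]],
  ],
)

```text
t: 29.3
tool_pos: [0.5289, 0.1771, 0.101]
orientation: [-0.006, -0.04, 0.999, -0.0]
contact_force: [-10.5, -0.5, 9.3]
gripper_width: 0.0292
```

send_rows(
  motion=[
    [[0.001,0.0001,0.0005,0],[0.001,0.0001,0,0],[0.001,0.0001,0,0],[0,0,0,0],[0,0,0,0]],
  ],
)

```text
t: 29.8
tool_pos: [0.5295, 0.1775, 0.1011]
orientation: [-0.008, -0.04, 0.999, -0.0]
contact_force: [-15.7, -0.5, 11.5]
gripper_width: 0.0291
```

send_rows(
  motion=[
    [[-0.002,-0.0002,0.001,0],[-0.002,-0.0002,0,0],[0,0,0,0],[0,0,0,0],[0,0,0,0]],
  ],
)

```text
t: 30.3
tool_pos: [0.5291, 0.1773, 0.1016]
orientation: [-0.004, -0.04, 0.999, -0.0]
contact_force: [-6.8, 0.9, 1.1]
gripper_width: 0.0291
```

send_rows(
  motion=[
    [[0,0,0,0],[0,0,0,0],[0,0,0,0],[0,0,0,0],[0,0,0,0]],
  ],
  gripper=0.06,
)

```text
t: 30.8
tool_pos: [0.5334, 0.1774, 0.1027]
orientation: [0.0, -0.04, 0.999, 0.0]
contact_force: [0.5, -0.5, 0.0]
gripper_width: 0.06
```

send_rows(
  motion=[
    [[0,0,0.02,0],[0,0,0.03,0],[0,0,0.04,0],[0,0,0.03,0],[0,0,0,0]],
  ],
)

```text
t: 31.3
tool_pos: [0.5356, 0.178, 0.2274]
orientation: [0.005, -0.04, 0.999, 0.001]
contact_force: [1.0, -0.1, 0.1]
gripper_width: 0.0596
```

```bash
python3 - <<'E'
from h import *
print(env.get_state()['tool_pos'])
for n in('scene','top'):
    p,d=cap(n,'t5'+n); boardloc('',2,n,p,d,.018,.03)
E
```

```text
[0.53559369 0.17797702 0.22740304]
scene green 295 [-10.9   1.4] [62.7 76.1] 90.0 y [-28.5  27.1] x [-42.4  25.9] z 22.4
top green 116 [-24.2 -14.2] [29.2 52. ] 89.7 y [-28.3  -1.6] x [-49.7   0.7] z 22.6
top gold 7 ends [-29.2 -27.8  28.8] [-29.7 -19.6  21.8] med [-29.7 -24.7  26.4] slope deg -0.7
```

send_rows(
  motion=[
    [[0.027,0.002,0,0],[0.027,0.002,0,0],[0.026,0.002,0,0],[0,0,-0.03,0],[0,0,-0.03,0]],
  ],
  gripper=0.045,
)

```text
t: 31.9
tool_pos: [0.6135, 0.1833, 0.1604]
orientation: [-0.0, -0.04, 0.999, -0.0]
contact_force: [-0.5, -0.4, -0.4]
gripper_width: 0.0452
```

send_rows(
  motion=[
    [[0,0,-0.017,0],[0,0,0,0],[0,0,0,0],[0,0,0,0],[0,0,0,0]],
  ],
)

```text
t: 32.4
tool_pos: [0.6136, 0.1836, 0.1468]
orientation: [0.001, -0.04, 0.999, 0.0]
contact_force: [0.5, -0.3, -0.1]
gripper_width: 0.0451
```

send_rows(
  motion=[
    [[0,0,0,0],[0,0,0,0],[0,0,0,0],[0,0,0,0],[0,0,0,0]],
  ],
  gripper=0,
  newtons=30,
)

```text
t: 32.9
tool_pos: [0.6131, 0.1842, 0.1464]
orientation: [0.001, -0.04, 0.999, 0.001]
contact_force: [-1.3, 4.2, 5.3]
gripper_width: 0.0116
```

send_rows(
  motion=[
    [[-0.0035,-0.0003,0,0],[-0.0052,-0.0004,-0.0013,0],[-0.0051,-0.0004,-0.0018,0],[-0.0049,-0.0004,-0.0023,0],[-0.0046,-0.0004,-0.0026,0]],
  ],
)

```text
t: 33.4
tool_pos: [0.5967, 0.1828, 0.1414]
orientation: [0.01, -0.04, 0.999, 0.001]
contact_force: [7.7, 4.9, 9.8]
gripper_width: 0.0118
```

send_rows(
  motion=[
    [[-0.0043,-0.0003,-0.0031,0],[-0.004,-0.0003,-0.0035,0],[-0.0036,-0.0003,-0.0038,0],[-0.0032,-0.0003,-0.0041,0],[-0.0025,-0.0002,-0.004,0]],
  ],
)

```text
t: 33.9
tool_pos: [0.5756, 0.1811, 0.1214]
orientation: [0.005, -0.04, 0.999, 0.001]
contact_force: [2.2, 3.7, 7.1]
gripper_width: 0.0114
```

send_rows(
  motion=[
    [[0,0,0,0],[0,0,0,0],[0,0,0,0],[0,0,0,0],[0,0,0,0]],
  ],
  gripper=0.045,
)

```text
t: 34.4
tool_pos: [0.5719, 0.1799, 0.1187]
orientation: [-0.0, -0.04, 0.999, -0.0]
contact_force: [-0.6, 0.4, 0.1]
gripper_width: 0.045
```

send_rows(
  motion=[
    [[0,0,0.03,0],[0,0,0.04,0],[0,0,0.04,0],[-0.02,-0.04,0,0],[-0.02,-0.04,0,0]],
  ],
)

```text
t: 34.9
tool_pos: [0.5327, 0.0999, 0.2306]
orientation: [0.002, -0.041, 0.999, -0.0]
contact_force: [0.3, -1.3, 0.1]
gripper_width: 0.0452
```

send_rows(
  motion=[
    [[0,-0.04,0,0],[0,-0.04,0,0],[0,-0.04,0,0],[0,-0.03,0,0],[0,0,0,0]],
  ],
  gripper=0,
)

```text
t: 35.4
tool_pos: [0.5322, -0.0534, 0.2291]
orientation: [0.0, -0.038, 0.999, -0.001]
contact_force: [0.0, 0.5, 0.1]
gripper_width: 0.0002
```

```bash
python3 - <<'E'
from h import *
red('c4'); print(env.get_state()['tool_pos'])
for k in(1,2):
  for n in('top','scene'): boardloc('',k,n,cv2.imread(f'pics/c4{n}.png')[:,:,::-1].copy(),np.load(f'pics/c4{n}.npy'),.018,.03)
a=cv2.imread('pics/c4scene.png'); cv2.imwrite('pics/c4c.png',cv2.resize(a[165:315,250:450],(800,600)))
E
```

```text
top red [0.5753 0.0809 0.078 ] ztop 0.0801
top red [0.5667 0.1788 0.0776] ztop 0.0807
top red [0.5579 0.2769 0.0728] ztop 0.0762
top brd 395 [547.3  78.2] [69.7 56.2] 4.7 z 0.0227
top brd 449 [542.3 177.1] [77.6 57. ] 4.6 z 0.0229
top brd 330 [380.4 374.8] [39.3 49. ] 22.6 z 0.0357
scene red [0.567  0.2746 0.0656] ztop 0.0746
scene red [0.5769 0.1752 0.07  ] ztop 0.079
scene red [0.5855 0.0764 0.0703] ztop 0.0788
scene brd 217 [544.9 167.1] [72.4 39. ] 7.8 z 0.0227
scene brd 192 [548.7  65.5] [62.2 33.9] 3.4 z 0.0227
[ 0.53188409 -0.05028573  0.22888968]
top green 434 [-6.8  0.4] [86.4 56.4] 0.2 y [-26.2  27.7] x [-49.  34.] z 22.5
top gold 126 ends [-99.8 -41.3  19.3] [-107.9   48.7   19. ] med [-105.7    0.6   19.4] slope deg 10.0
scene green 227 [-8.8  1.8] [62.4 73.9] 89.1 y [-29.1  29.2] x [-44.5  26.6] z 22.5
scene gold 71 ends [-101.2  -45.3   19.3] [-103.7   45.8   18.9] med [-103.4   -2.7   18.6] slope deg 5.3
top green 434 [-7.6 -0.6] [86.9 57. ] 0.0 y [-27.3  27. ] x [-49.6  34.3] z 22.7
top gold 18 ends [-100.5  -49.6   19.4] [ 8.2  5.2 29.6] med [-102.3  -41.7   19.8] slope deg -69.5
scene green 193 [ -9.3 -10.7] [72.9 39. ] 3.2 y [-29.2   7. ] x [-43.9  26.5] z 22.6
scene gold 23 ends [-101.6  -49.8   18.9] [-98.9  21.5  18.3] med [-100.7  -41.5   18.9] slope deg -29.5
```

View pics/c4c.png

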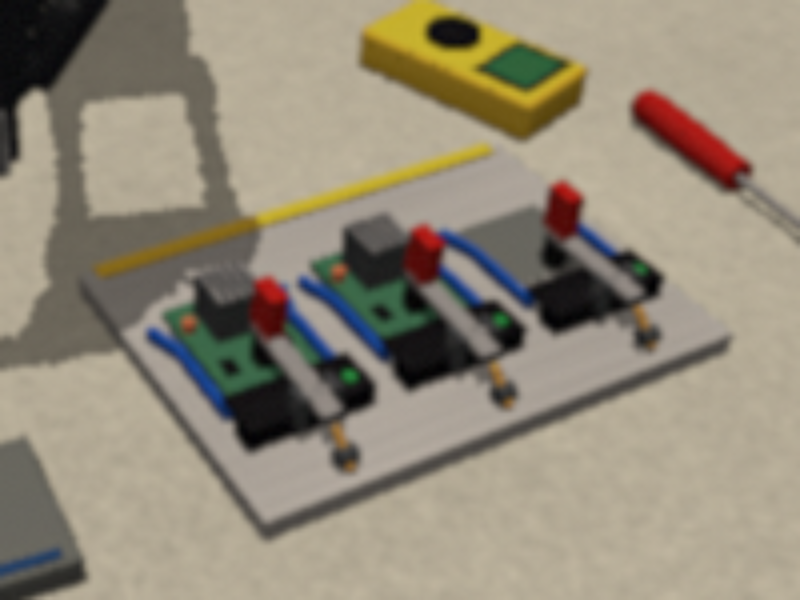

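Both boards are clipped in and nothing else has moved. Now the keys: green at (0.616,-0.206), yellow at (0.617,-0.296) and red at (0.616,-0.116), tops at about z 0.043.

send_rows(
  motion=[
    [[0.021,-0.039,0,0],[0.021,-0.039,0,0],[0.021,-0.039,0,0],[0.021,-0.039,0,0],[0,0,-0.03,0]],
  ],
)

```text
t: 36.0
tool_pos: [0.6218, -0.2106, 0.2025]
orientation: [0.006, -0.039, 0.999, -0.004]
contact_force: [-0.0, -0.3, 0.4]
gripper_width: 0.0006
```

send_rows(
  motion=[
    [[0,0,-0.03,0],[0,0,-0.02,0],[0,0,-0.012,0],[0,0,0,0],[0,0,0,0]],
  ],
)

```text
t: 36.5
tool_pos: [0.6168, -0.2052, 0.1377]
orientation: [0.0, -0.04, 0.999, -0.0]
contact_force: [-0.4, -0.3, -0.0]
gripper_width: 0.0001
```

send_rows(
  motion=[
    [[0,0,-0.01,0],[0,0,-0.01,0],[0,0,-0.006,0],[0,0,-0.003,0],[0,0,0,0]],
  ],
)

```text
t: 37.0
tool_pos: [0.6162, -0.2058, 0.1088]
orientation: [0.0, -0.04, 0.999, 0.0]
contact_force: [-0.9, 0.4, 4.1]
gripper_width: 0.0001
```

send_rows(
  motion=[
    [[0,0,-0.001,0],[0,0,-0.001,0],[0,0,-0.001,0],[0,0,0,0],[0,0,0,0]],
  ],
)

```text
t: 37.5
tool_pos: [0.6161, -0.2058, 0.1084]
orientation: [0.001, -0.04, 0.999, -0.0]
contact_force: [-5.5, 2.5, 18.2]
gripper_width: -0.0002
```

send_rows(
  motion=[
    [[0,0,0.015,0],[0,0,0.02,0],[0,-0.03,0,0],[0.001,-0.03,0,0],[0,-0.0305,0,0]],
  ],
)

```text
t: 38.0
tool_pos: [0.6171, -0.2971, 0.1402]
orientation: [0.0, -0.04, 0.999, -0.0]
contact_force: [-0.4, -0.4, 0.5]
gripper_width: 0.0002
```

send_rows(
  motion=[
    [[0,0,0,0],[0,0,0,0],[0,0,-0.01,0],[0,0,-0.01,0],[0,0,-0.006,0]],
  ],
)

```text
t: 38.5
tool_pos: [0.6164, -0.2949, 0.1124]
orientation: [-0.001, -0.04, 0.999, 0.001]
contact_force: [-1.8, 0.9, 2.5]
gripper_width: -0.0002
```

send_rows(
  motion=[
    [[0,0,-0.005,0],[0,0,-0.003,0],[0,0,-0.001,0],[0,0,0,0],[0,0,0,0]],
  ],
)

```text
t: 39.0
tool_pos: [0.6164, -0.2949, 0.1084]
orientation: [-0.0, -0.04, 0.999, 0.001]
contact_force: [-5.7, 4.8, 17.8]
gripper_width: 0.0003
```

Yellow bottomed at 17.8 N. Next is red, 0.18 m in +y.

send_rows(
  motion=[
    [[0,0,0.015,0],[0,0,0.025,0],[0,0.045,0,0],[0,0.045,0,0],[0,0.045,0,0]],
  ],
)

```text
t: 39.5
tool_pos: [0.6171, -0.1602, 0.1452]
orientation: [0.0, -0.039, 0.999, -0.0]
contact_force: [0.2, 0.8, -0.5]
gripper_width: 0.0002
```

send_rows(
  motion=[
    [[-0.001,0.0445,0,0],[0,0,0,0],[0,0,0,0],[0,0,-0.015,0],[0,0,-0.01,0]],
  ],
)

```text
t: 40.0
tool_pos: [0.6163, -0.1182, 0.1195]
orientation: [0.0, -0.039, 0.999, -0.0]
contact_force: [0.7, 0.3, -1.0]
gripper_width: 0.0001
```

send_rows(
  motion=[
    [[0,0,-0.006,0],[0,0,-0.005,0],[0,0,-0.003,0],[0,0,-0.001,0],[0,0,0,0]],
  ],
)

```text
t: 40.5
tool_pos: [0.6157, -0.118, 0.1084]
orientation: [0.0, -0.04, 0.999, -0.001]
contact_force: [-7.6, 0.2, 19.1]
gripper_width: -0.0
```

send_rows(
  motion=[
    [[0,0,0.015,0],[0,0,0.03,0],[0,0,0.04,0],[-0.02,0,0.03,0],[0,0,0,0]],
  ],
)

```text
t: 41.0
tool_pos: [0.5967, -0.1178, 0.2249]
orientation: [0.004, -0.039, 0.999, -0.001]
contact_force: [1.7, -0.3, -0.6]
gripper_width: -0.0001
```

```bash
python3 - <<'E'
from h import *
red('c5'); s=env.get_state(); print(s['tool_pos'],s['contact_force'])
for k in(1,2): boardloc('',k,'top',cv2.imread('pics/c5top.png')[:,:,::-1].copy(),np.load('pics/c5top.npy'),.018,.03)
P=cloud('scene',np.load('pics/c5scene.npy')); X,Y,Z=np.moveaxis(P,-1,0)
for y in(-.206,-.297,-.116): print('key z',np.median(Z[(abs(X-.618)<.008)&(abs(Y-y)<.008)&(Z<.1)]))
E
```

```text
top red [0.5743 0.0809 0.0773] ztop 0.0807
top red [0.5664 0.1794 0.0774] ztop 0.0798
top red [0.5583 0.2765 0.0722] ztop 0.0763
top brd 448 [542.3 177. ] [77.4 56.8] 4.2 z 0.023
top brd 403 [546.8  78.1] [70.9 56.4] 5.0 z 0.0228
top brd 325 [380.3 375.4] [39.5 48.7] 20.5 z 0.0355
scene red [0.5673 0.2748 0.0653] ztop 0.0756
scene red [0.577  0.1753 0.0696] ztop 0.0787
scene red [0.5858 0.0763 0.0703] ztop 0.0786
scene brd 208 [544.7 168. ] [72.2 38.3] 5.6 z 0.0225
scene brd 192 [548.8  65.4] [61.  34.5] 4.1 z 0.0227
[ 0.59622096 -0.1173011   0.22068879] [-0.76335526 -1.13385071 -0.65189731]
top green 441 [-7.4  0.5] [87.6 56.6] 0.3 y [-26.7  27.7] x [-49.6  35.3] z 22.6
top gold 34 ends [-99.9 -43.7  18.1] [34.5  8.9 24.1] med [-103.2   -1.    19.9] slope deg 5.5
top green 419 [4.1 1. ] [110.2  59.5] 2.3 y [-27.4  26.9] x [-49.7  33.5] z 22.7
top gold 8 ends [-26.6 -25.6  29.1] [32.6 14.  23.4] med [-28.8 -22.6  26.6] slope deg -58.6
key z 0.041916183900093384
key z 0.042108072291708945
key z 0.04216926611329083
```

View pics/c5scene.png

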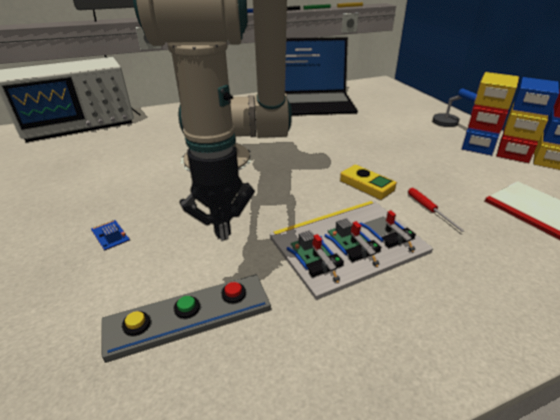

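Both boards are seated with their clips down, all the keys are up, and the arm is clear. I'm handing the job in.

```bash
python3 -c "
from cell import env
print(env.close_job())"
```

```text
the job is handed in; nothing more can be done
None
```

I loaded both green boards (only two were present), one into bay 1 and one into bay 2, and clipped each down. Then I pressed green, yellow and red in that order. The job was handed in at about 41 s of the 210 s; hand-in reports no verdict.

- **Boards:** rear edges were within about 1 mm of the seated position and centred to about 1 mm. They sat flat on the deck. The final box fit had bay 1 square to 0.3°. Bay 2 read 2.3° because stray pixels stretched that fit, but it had read 0° just before the keys were pressed.
- **Clips:** the tabs of clips 1 and 2 sit about 4–4.5 mm higher than the empty bay's, which is about 0.09 rad and means they rest on the boards. Clip 3 was never touched and is down.
- **Keys:** each one bottomed out at 18–19 N, and all three read as up again afterwards.
- **Other items:** in the last picture the multimeter and screwdriver are where they started, the blue look-alike is untouched, and the gripper is clear of everything.

No other check failed or disagreed, and I saw no board get knocked aside and no grip slip.

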